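# Lock up the office cash safe

## Task

Close and lock the small cash safe on the counter: set its round lid into the mouth with the lid's two studs down through the two gaps, twist the lid clockwise (seen from above) by its bar until the ramps have pulled it tight and it is fully home at the stops, then slide the bolt all the way in behind the lid's lug. Leave the other things on the counter and the safe where they are, let go, and leave the lid clamped down on its seal.

Things in the scene. Friction and masses are not known exactly. Their poses are not given: they have to be found in the camera images.
- lid_grip (a point): Centre of the lid's dark bar handle, the point to grip: bar 110 mm long (this point's x), 18 wide (y), 22 tall, 20 mm free under it; point 11 mm under the bar's top, 31 above the flange, 73 above the lid's underside and, at the start, the counter. z up, and the lid stands upright beside the safe. Half a turn of the lid makes no difference.
- lid: The aluminium lid, 0.4 kg; origin at its underside's centre, axes as lid_grip. Flange 152 mm across, 8 thick, its underside 34 mm up; below it a plug 90 across. Along +x and -x, in line with the bar, round studs (diameter 12, axis 12 mm up) stick out of the plug to 60 mm from the centre; above them round lugs 16 wide on the flange's rim reach 92 mm from the centre.
- mouth (a point): Centre of the safe's round mouth at the top of its steel collar (40 mm high, 156 across, 126 inside), 165 mm above the counter. The axes are the safe's, z up. The safe is fixed: a dark box 230 (x) by 280 (y) by 125 mm high. Two inner tracks (96 mm across inside) leave two 40-degree gaps for the studs; the lid has 3 mm of side play.
- gap (a point): Centre of one gap, 55 mm from the mouth's centre, at the collar's top; direction -15 degrees from the safe's +x (clockwise from above). The other gap is opposite. Raised ribs on the deck point at both. The lid goes in with its bar along the line of the gaps (13 degrees either way) and then rests on the seal, grip point 44 mm above the collar's top.
- seal (a joint): Springy black rubber ring on the collar, 148 across, 5 mm high, carrying the lid's flange. Value: how far it is pressed down, m; 0 free, 0.0035 with the lid home, limit 0.005. Pushes up 6 N at 0, plus 2 N per mm. The lid turns 75 degrees clockwise from the gaps to the stops, bar then along the safe's y; between 15 and 60 degrees ramps pull it down 3.5 mm, so lower or press it as it turns.
- bolt (a joint): Travel of the safe's sliding bolt, m: 0 drawn back, 0.026 fully in; 2.5 N friction, stays where put. It slides along the safe's -y to the collar, 26 mm to the -x side of the mouth's centre; nose round, 16 mm thick, at flange height. When in it stands behind a lug of the home lid, so that it cannot turn back. It is blocked if the lid is over 7 degrees short of the stops, and if in early bars the lid.
- knob (a point): Grip point on the bolt's upright round steel knob, 18 mm diameter: 14 mm below its top, 35 mm above the collar's top (200 mm above the counter), bare for 22 mm below this point. Moves with the bolt: in the safe's frame x = -26 mm, y = 140 mm drawn back, 114 mm fully in.
- tape: Bystander: roll of brown tape lying flat on the safe's deck, in the corner far from the bolt, 54 mm across, 20 mm high. Origin at the centre of its underside.
- mug: Bystander: white mug, 80 mm across, 95 mm high. Origin at the centre of its underside.
- stapler: Bystander: black desk stapler, 150 mm long. Origin at the centre of its underside.
- sanitizer: Bystander: clear bottle with white cap, 64 mm across, 170 mm high. Origin at the centre of its underside.

How it is judged:
By the outcome, as a careful person would: the job done as asked, in the order asked, and still so for the second after the job is handed in, with the robot touching nothing.
It also fails if it takes over 54 s, if anything falls off the work surface, if the arm or the gripper's body presses on something with over 40 N, if the wrist force passes 120 N, or if a joint passes its speed limit or range.

## Robot

A 7-joint arm with a two-finger parallel gripper is mounted at the origin on the work surface. World frame = base frame: x ahead of the robot, y to its left, z up, the work surface at z = 0. Lengths are in mm, angles in rad, forces in N, time in s.
With the tool pointing down it reaches from about 350 to 900 mm from the base axis. Payload 7.2 kg.
Tool frame: the origin (TCP) lies on the centre line of the jaws, within the pads' length; the fingertips stand 17 mm ahead of it and the grasp point (between the pads) lies 2 mm behind it (manip.tcp_to_tips is the distance from the TCP to the fingertips, in mm); z points along the fingers, y is the line along which they close (so a half turn about z gives the same grasp; the last joint's range is limited). The gripper opens to 85 mm and grips with 20 to 120 N. Pads are 22 mm wide; open, the fingers measure 114 mm over their backs; the gripper's body (76 mm by 85 mm) begins 54 mm behind the grasp point. The pads swing forward as they close: fully open they stand 13 mm farther back than shut.
Start: joints at [1.044, 0.411, -0.013, 1.596, 0.006, 1.134, -0.082], TCP at [276.785, -560.374, 224.397] pointing down, gripper open.
Joint ranges: [-2.95, 2.95], [-0.29, 1.99], [-1.47, 1.44], [0.14, 2.54], [-1.03, 4.17], [0.13, 1.85], [-2.86, 2.86]. Speed limits (rad/s): [2.39, 2.39, 3.01, 3.01, 3.14, 3.14, 3.14].

## Interface

Orientations are given as a unit quaternion [x, y, z, w].
In Python, from bench import manip, imaging gives the robot as it stands. Calls block until the motion is done:
- manip.move_pose(position, orientation): joint-space move of the TCP to a pose.
- manip.move_straight(position, frame=None, vel=150): straight line of the TCP; frame=None keeps the orientation; vel is the mean speed in mm/s.
- manip.movej(angles): joint-space move.
- manip.command_gripper(opening, strength=None): finger opening in mm; strength is the grip in N (None keeps the last); returns when the fingers have stopped.
- manip.hold(seconds).
- manip.solve_ik(position, orientation): joint angles nearest the present ones, or None.
- imaging.get_image(name): name is "scene" or "top" or "wrist"; returns (picture, depth): 384x512x3 uint8, blue, green, red; 384x512 float32, mm along the optical axis (not along the pixel's ray), 0 where there is no reading.
- imaging.get_calibration(name): a dict with "fov_y" (degrees; the focal length in pixels is half the picture's height over the tangent of half this angle, whatever the lens; pixels are square), "cx", "cy" (the principal point, pixels), "D" ([k1, k2, p1, p2, k3] as OpenCV has them; the pictures are not rectified), "R" (3x3) and "t" (3): a world point X has camera coordinates R X + t. Camera axes: x right, y down, z forward; pixel columns grow to the right and rows downward; lengths in mm; the calibration is good to about 2 mm. A picture is of the moment at which its call begins: read the wrist's pose just before it. get_calibration takes no time and is no camera call; for the wrist camera it gives the pose at the moment of the call.
A pose or a line that the arm cannot do raises manip.IKError and nothing moves.
- manip.job_done(): hands the job in; it is judged then, once.
Trained networks look in the newest picture that a camera, given by its name, has taken for a name from the list of things; names that differ only in an ending like _2 or _b are one class to them, and where a whole thing is asked for, a point or a joint stands for the part that bears it (a point fixed in the world has none). Each returns a list of dicts, best first, with "confidence" (0 to 1); they miss things now and then, are a little off and sometimes report something else, mostly with a low value. They report only what shows in the picture. A call takes as long as a camera call.
- imaging.boxes_of(camera, label): "position" ([x, y, z] in mm, in world coordinates, good to about 4 mm: the middle of the surface that is visible of it).
- imaging.cut_out(camera, label): "pixels" (384x512 bool, what is visible of it).
Readings, each from a call of its own:
- manip.get_t(): time.
- manip.get_joints(): joint angles.
- manip.get_joint_vel(): joint speeds.
- manip.get_tau(): joint torques, N m.
- manip.get_tcp_pos(): TCP position.
- manip.get_tcp_rot(): TCP orientation.
- manip.get_contact_force(): force on the tool from outside, world axes, zero at the start.
- manip.get_moment(): the same for the moment, N m.
- manip.get_gripper_width(): finger opening in mm.
- manip.get_grasp_force(): force on a finger pad.
Only numpy, scipy, OpenCV 4.12 (cv2) and the standard library are available. Lean on these libraries where they do the work, as an engineer would, in place of code of your own. Each camera call takes 0.05 s, during which the arm holds its last target. There are 200 camera calls.

## Working session

There is one attempt and no reset: what is moved stays moved. The work goes in short steps, each a Python script; the robot and the scene stay as the last script left them, time stands still between calls to the robot, and variables do not carry over. Pictures are saved under pics/ and viewed, at most 10 in all, crops included, and the job is handed in when it is done.

```bash
mkdir -p pics; python3 - <<'E'
from bench import manip, imaging
import cv2,numpy as np
ims=[]
for n in("scene","top"):
    p,d=imaging.get_image(n); np.savez(f"{n}.npz",p=p,d=d); cv2.imwrite(f"pics/{n}0.png",p)
    for l in("lid_grip","lid","mouth","seal","bolt","knob","tape","mug","stapler","sanitizer"):
        try:
            r=imaging.boxes_of(n,l); print(n,l,[(np.round(x["position"]).tolist(),round(x["confidence"],2)) for x in r[:2]])
        except Exception as e: print(l,e)
    c=imaging.get_calibration(n); print(c)
print(manip.get_t(),manip.get_tcp_rot())
E
```

```text
scene lid_grip [([472.0, -190.0, 40.0], 0.88)]
scene lid [([473.0, -188.0, 40.0], 0.78), ([496.0, 298.0, 179.0], 0.53)]
scene mouth [([556.0, 127.0, 125.0], 0.7)]
scene seal [([489.0, 161.0, 169.0], 0.61)]
scene bolt [([496.0, 298.0, 178.0], 0.59)]
scene knob [([497.0, 300.0, 180.0], 0.66)]
scene tape [([535.0, 43.0, 146.0], 0.87)]
scene mug [([781.0, -36.0, 66.0], 0.74)]
scene stapler [([767.0, -177.0, 47.0], 0.71)]
scene sanitizer [([766.0, 149.0, 92.0], 0.62)]
{'fov_y': 49.6803609131111, 'cx': 251.10940057679844, 'cy': 187.89659571267816, 'D': array([-0.14265905,  0.        ,  0.        ,  0.        ,  0.        ]), 'R': array([[ 0.52886452,  0.84868596, -0.00587043],
       [ 0.4870644 , -0.30916751, -0.81681315],
       [-0.6950328 ,  0.42912421, -0.57687244]]), 't': array([-320.97076492, -175.77235087, 1412.04390662])}
top lid_grip [([454.0, -179.0, 44.0], 0.59)]
top lid [([454.0, -179.0, 45.0], 0.59)]
top mouth [([478.0, 169.0, 125.0], 0.87)]
top seal [([482.0, 164.0, 169.0], 0.84)]
top bolt [([481.0, 163.0, 169.0], 0.75), ([491.0, 295.0, 176.0], 0.65)]
top knob [([489.0, 297.0, 181.0], 0.5)]
top tape [([535.0, 49.0, 140.0], 0.71)]
top mug [([778.0, -37.0, 35.0], 0.69)]
top stapler [([738.0, -155.0, 45.0], 0.8)]
top sanitizer [([741.0, 153.0, 115.0], 0.94)]
{'fov_y': 55.20647954114714, 'cx': 250.475141367266, 'cy': 183.64603098209577, 'D': array([-0.10742865,  0.        ,  0.        ,  0.        ,  0.        ]), 'R': array([[ 0.01653608, -0.99975069, -0.01500365],
       [-0.99617359, -0.01518527, -0.08606739],
       [ 0.0858181 ,  0.01636945, -0.99617634]]), 't': array([   8.35370146,  611.63221962, 1029.39127634])}
1.1 [ 9.73802987e-01  2.27393363e-01  1.08764078e-05 -1.27139556e-05]
```

View pics/top0.png

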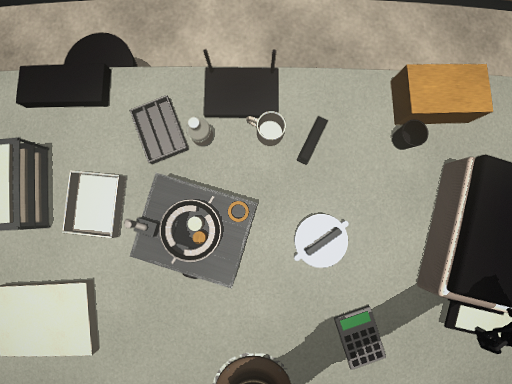

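View pics/scene0.png

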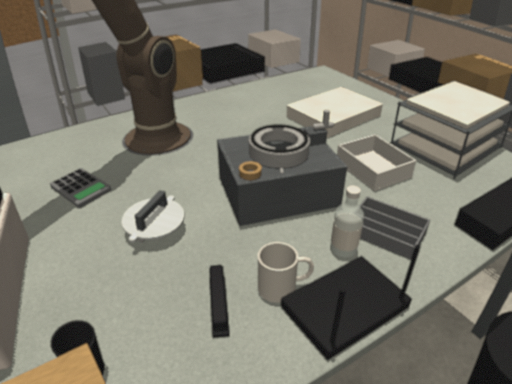

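The top view shows the safe centred near (192,231), with its bolt on the left at (138,225). The tape is at (238,211), and the lid is at (322,240) with its bar running from (305,250) to (342,230). In the scene view the lid stands upright beside the safe and everything is clear. Next I'll fit the geometry from depth.

```bash
cat > h.py <<'E'
from bench import manip, imaging
import cv2,numpy as np
from scipy.optimize import least_squares
from scipy.spatial.transform import Rotation as Ro
def cloud(d,c):
    h,w=d.shape; f=h/2/np.tan(np.radians(c["fov_y"]/2)); K=np.array([[f,0,c["cx"]],[0,f,c["cy"]],[0,0,1]])
    uv=np.stack(np.meshgrid(np.arange(w),np.arange(h)),-1).reshape(-1,1,2).astype(np.float64)
    n=cv2.undistortPoints(uv,K,np.array(c["D"]))[:,0]
    P=np.c_[n,np.ones(len(n))]*d.reshape(-1,1)
    P=(P-c["t"])@c["R"]; P[d.ravel()==0]=np.nan
    return P.reshape(h,w,3)
def sel(P,ctr,r,z0,z1):
    return P[(np.hypot(P[...,0]-ctr[0],P[...,1]-ctr[1])<r)&(P[...,2]>z0)&(P[...,2]<z1)]
def pca(Q):
    rect=cv2.minAreaRect(Q[:,:2].astype(np.float32)); b=cv2.boxPoints(rect)
    e=max((b[1]-b[0],b[2]-b[1]),key=np.linalg.norm); return rect[0],rect[1],np.degrees(np.arctan2(e[1],e[0]))
def circ(Q):
    (x,y),r=cv2.minEnclosingCircle(Q[:,:2].astype(np.float32)); return x,y,r
def down(yaw): # tool down, y (closing) axis... tool x along yaw (deg)
    return (Ro.from_euler('z',yaw,degrees=True)*Ro.from_euler('x',180,degrees=True)).as_quat()
E
python3 - <<'E'
from h import *
for n in("top","scene"):
    z=np.load(n+".npz"); P=cloud(z["d"],imaging.get_calibration(n))
    f=lambda *a:np.round(a,1)
    print(n,"table z",np.nanmedian(sel(P,(450,-330),40,-30,30)[:,2]))
    Q=sel(P,(455,-180),100,70,95); print("bar",len(Q),pca(Q),np.median(Q[:,2]),Q.mean(0))
    Q=sel(P,(455,-180),110,36,52); print("flange",len(Q),circ(Q),np.median(Q[:,2]))
    Q=sel(P,(482,164),90,160,176); print("collar",len(Q),circ(Q),np.median(Q[:,2]))
    Q=sel(P,(482,164),220,118,131); print("deck",pca(Q),np.median(Q[:,2]))
    Q=sel(P,(491,297),60,188,225); print("knob",len(Q),Q.mean(0),Q[:,2].max()) if len(Q) else 0
E
```

```text
top table z -0.008130111032177343
bar 292 ((453.2070617675781, -182.946044921875), (19.45889663696289, 109.10884094238281), np.float32(-54.53446)) 83.4572395876248 [ 453.77112892 -182.27539372   82.91132309]
flange 2003 (452.86090087890625, -183.79180908203125, 91.02339935302734) 41.95404554406553
collar 1736 (482.030517578125, 170.8280487060547, 83.047607421875) 167.08753791513425
deck ((481.7081604003906, 165.3785858154297), (280.6401672363281, 230.92843627929688), np.float32(74.19975)) 125.37494368765793
knob 65 [493.33270579 303.4277234  209.83908697] 218.82572474958738
scene table z -0.8898397175510769
bar 353 ((453.6121826171875, -184.3494415283203), (20.347679138183594, 113.580322265625), np.float32(-54.484196)) 82.10450129729016 [ 459.05989536 -187.99120848   80.37627613]
flange 1658 (451.779296875, -186.44825744628906, 92.42383575439453) 41.423299082654154
collar 980 (483.4711608886719, 169.40249633789062, 83.61459350585938) 165.452386166284
deck ((480.85821533203125, 164.02085876464844), (281.18341064453125, 235.25308227539062), np.float32(74.140305)) 124.82039724632621
knob 77 [496.7704696  301.74428187 203.39269862] 214.7830634213235
```

```bash
python3 - <<'E'
from h import *
for k in(0,180):
  for nm,p,y in(("pick",(453.3,-183.5,71),-54.5),("above",(453.3,-183.5,300),-54.5),("place",(481.5,165,207),-30.8),("home",(481.5,165,203),-105.8),("safeview",(481,165,420),-30.8),("knob",(494,303,200),-15.8)):
    q=manip.solve_ik(p,down(y+k)); print(k,nm,None if q is None else np.round(q,2))
manip.move_pose((453.3-30,-183.5,330),down(-54.5))
c=imaging.get_calibration("wrist"); print("cam",-c["R"].T@c["t"],c["R"][2],manip.get_tcp_pos(),manip.get_t(),manip.get_joints())
p,d=imaging.get_image("wrist"); cv2.imwrite("pics/w1.png",p)
P=cloud(d,c)
Q=sel(P,(455,-180),100,70,95); print("bar",len(Q),pca(Q),np.median(Q[:,2]))
Q=sel(P,(455,-180),110,36,52); print("flange",len(Q),circ(Q),np.median(Q[:,2]))
E
```

```text
0 pick [ 0.24  0.38  0.06  2.07 -0.03  0.68 -2.2 ]
0 above [ 0.35  0.12 -0.07  1.8   0.01  1.22 -2.25]
0 place [ 0.11  0.3  -0.65  1.86  0.21  1.05 -2.73]
0 home [ 0.5   0.51 -1.23  1.85  0.53  1.16  1.95]
0 safeview [ 0.28  0.19 -0.84  1.51  0.14  1.51 -2.66]
0 knob [ 0.01  0.5  -0.89  1.7   0.42  1.15 -2.84]
180 pick [ 0.69  0.43 -0.5   2.04  0.31  0.73  0.62]
180 above [ 0.74  0.15 -0.51  1.78  0.08  1.23  0.83]
180 place [ 0.36  0.39 -0.99  1.85  0.37  1.1   0.27]
180 home [ 0.3   0.37 -0.9   1.86  0.33  1.07 -1.01]
180 safeview [ 0.08  0.15 -0.58  1.52  0.08  1.5   0.53]
180 knob [ 0.14  0.61 -1.13  1.69  0.58  1.22  0.17]
cam [ 473.14608878 -253.91588795  480.10034245] [-0.19065127  0.26683832 -0.9446954 ] [ 423.16798158 -184.04358978  329.8946999 ] 2.9583 [ 0.4010952   0.05290394 -0.10041126  1.80842772  0.00567715  1.2806743
 -2.22308789]
bar 911 ((452.7666320800781, -185.08900451660156), (18.037818908691406, 107.96927642822266), np.float32(-54.494793)) 84.43897352742785
flange 6102 (452.64031982421875, -185.62892150878906, 91.8118667602539) 42.65860233391193
```

```bash
python3 - <<'E'
from h import *
manip.move_pose((481-43,175+26,420),down(149.2))
c=imaging.get_calibration("wrist")
p,d=imaging.get_image("wrist"); cv2.imwrite("pics/w2.png",p); np.savez("w2.npz",p=p,d=d); 
import pickle; pickle.dump(c,open("w2.pkl","wb"))
P=cloud(d,c)
Q=sel(P,(482,165),90,155,176)
fit=lambda Q:least_squares(lambda v:np.hypot(Q[:,0]-v[0],Q[:,1]-v[1])-v[2],[482,165,70],loss='soft_l1',f_scale=1).x
print("all ring",len(Q),fit(Q),np.median(Q[:,2]))
g=cv2.cvtColor(p,cv2.COLOR_BGR2GRAY)
Q=sel(P,(482,165),220,118,131); print("deck",pca(Q),np.median(Q[:,2]))
K=sel(P,(494,303),45,190,225); 
if len(K): print("knob",len(K),K.mean(0),K[:,2].max(),"top",K[K[:,2]>210].mean(0))
T=sel(P,(535,46),45,140,150); print("tape",T.mean(0))
# outer collar silhouette: angular max radius
for zz in((164,172),):
    Q=sel(P,(482,166),95,*zz); 
    for it in range(3):
        v=fit(Q) if it==0 else v
        a=np.degrees(np.arctan2(Q[:,1]-v[1],Q[:,0]-v[0])); r=np.hypot(Q[:,0]-v[0],Q[:,1]-v[1]); b=(a//6).astype(int)
        O=np.array([Q[b==k][np.argmax(np.where(r[b==k]<83,r[b==k],0))] for k in np.unique(b)])
        I=np.array([Q[b==k][np.argmin(r[b==k])] for k in np.unique(b)])
        v=fit(O); print("outer",v,"inner",fit(I))
print(manip.get_t(),manip.get_contact_force())
E
```

```text
all ring 4313 [478.57092968 165.57969164  64.84031887] 166.32744427657812
deck ((480.63275146484375, 162.74530029296875), (281.2525329589844, 230.80938720703125), np.float32(74.35551)) 125.64789811898878
knob 206 [491.53740219 303.33852853 210.09230829] 216.74364113670572 top [493.21204543 304.0750677  214.37489764]
tape [528.87339604  46.49832635 144.86831778]
outer [480.26324498 164.23803238  77.1919448 ] inner [480.37057027 164.17041444  48.54491518]
outer [480.28464086 164.22960929  77.21271482] inner [480.39483766 164.15282754  48.49343218]
outer [480.28464086 164.22960929  77.21271482] inner [480.39483766 164.15282754  48.49343218]
5.225 [-0.716627   -0.0629459   0.35096733]
```

View pics/w2.png

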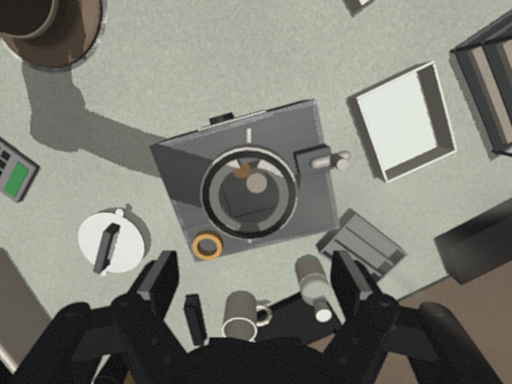

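The view shows the collar centred near (249,193), with deck ribs at (249,135) and (249,238) on the tool-x line. That confirms a gap direction of about -30.7°. The knob is at (343,160) and the tape at (207,246). Next I'll pick up the lid.

```bash
python3 - <<'E'
from h import *
o=down(125.5)
manip.move_pose((452.7,-185.2,150),o)
manip.move_straight((452.7,-185.2,71),vel=80)
print(manip.get_contact_force())
manip.command_gripper(10,90); print(manip.get_gripper_width(),manip.get_grasp_force(),manip.get_contact_force(),manip.get_tcp_pos())
manip.move_straight((452.7,-185.2,310),vel=200)
print(manip.get_contact_force(),manip.get_moment(),manip.get_gripper_width(),manip.get_t())
manip.move_pose((480.5,164.0,310),down(149.3))
c=imaging.get_calibration("top"); p,d=imaging.get_image("top"); cv2.imwrite("pics/t2.png",p[130:310,60:330])
P=cloud(d,c); z=manip.get_tcp_pos()
w=imaging.get_calibration("wrist"); pw,dw=imaging.get_image("wrist"); cv2.imwrite("pics/w3.png",pw); Pw=cloud(dw,w)
for n,PP in(("top",P),("wrist",Pw)):
    Q=sel(PP,(480.5,164),110,z[2]+2-31-12,z[2]+2-31+6); print(n,"flange",len(Q),circ(Q),np.median(Q[:,2])-z[2],pca(Q))
print(manip.get_tcp_pos(),manip.get_contact_force(),manip.get_t())
E
```

```text
[ 0.13834935  0.62217692 -0.16799877]
14.591112703198267 88.19967269897461 [1.02306053 1.37602613 4.14275476] [ 453.07984483 -185.03386827   71.36077935]
[-0.24676593  0.36210167 -5.02199781] [-0.02776085 -0.04008711 -0.02978574] 14.065918421947298 10.0833
top flange 1757 (489.3474426269531, 153.1885223388672, 79.26932525634766) -29.138670946800175 ((498.196044921875, 138.68267822265625), (150.62168884277344, 109.29871368408203), np.float32(35.741203))
wrist flange 23154 (472.08026123046875, 164.39730834960938, 83.49913024902344) -28.80734919592453 ((480.7317810058594, 161.9510498046875), (151.07354736328125, 150.80267333984375), np.float32(13.963929))
[481.149827   162.25538715 309.6601753 ] [-0.40428562 -0.98429769 -3.62777139] 11.5
```

View pics/w3.png

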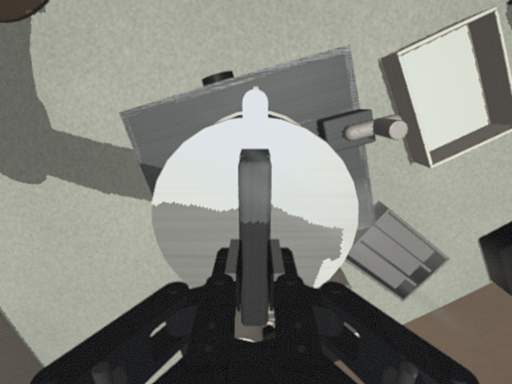

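The wrist view shows the bar vertical at column 255 and the lid centred on the tool, with the lug at (255,95), so the grasp is good. Next I'll lower it, watching the force.

```bash
python3 - <<'E'
from h import *
T=np.array([480.5,164.0]); off=np.zeros(2)
o=down(149.3)
def go(z,vel):
    manip.move_straight((*(T+off),z),o,vel=vel); 
    print(np.round(manip.get_tcp_pos(),2),np.round(manip.get_contact_force(),1),np.round(manip.get_moment(),2),round(manip.get_t(),2))
go(260,100); manip.hold(.3); p=np.array(manip.get_tcp_pos()); print(p); off+=T-p[:2]
go(244,60)
for z in(236,228,222,217,213,210,208,206.5):
    go(z,30)
    if manip.get_contact_force()[2]>12 or np.hypot(*manip.get_contact_force()[:2])>15: break
print(off)
E
```

```text
[480.68 164.21 260.31] [ 1.2  0.6 -4.5] [0.03 0.01 0.01] 12.15
[480.68792692 164.11670536 260.40228061]
[480.01 163.78 243.51] [ 1.  -0.  -3.9] [-0.01 -0.01  0.04] 12.87
[480.23 163.86 235.86] [ 0.5  0.1 -4.5] [ 0.01  0.06 -0.  ] 13.28
[480.23 163.85 227.82] [-1.  -0.2 -4.1] [0.02 0.02 0.02] 13.7
[480.18 163.81 221.77] [-0.7  0.6 -4.3] [ 0.03 -0.   -0.01] 14.05
[480.19 163.8  216.76] [-0.2 -0.4 -4.2] [ 0.   -0.    0.05] 14.37
[480.18 163.79 212.77] [ 0.2 -0.5 -3.7] [-0.01 -0.    0.02] 14.65
[480.21 163.8  209.81] [-0.3 -0.9 -4.4] [ 0.03  0.03 -0.09] 14.9
[480.25 163.84 207.9 ] [-0.6 -0.1 -4.7] [ 0.07  0.   -0.01] 15.15
[480.47 164.07 206.95] [-1.4 -1.1  2.8] [-0.2   0.28  0.01] 15.4
[-0.18792692 -0.11670536]
```

```bash
python3 - <<'E'
from h import *
def st(a):
    r=Ro.from_quat(manip.get_tcp_rot()).as_matrix()[:,0]; print(a,np.round(manip.get_tcp_pos(),2),"yaw",round(np.degrees(np.arctan2(r[1],r[0])),2),np.round(manip.get_contact_force(),1),np.round(manip.get_moment(),2),round(manip.get_t(),2),round(manip.get_gripper_width(),1))
for a in(8,15,22.5,30,37.5,45,52.5,60,67.5,72,75,77):
    z=206.4-3.8*np.clip((a-13)/45,0,1)
    manip.move_straight((480.4,164.0,z),down(149.3-a),vel=40); st(a)
    m=manip.get_moment(); f=manip.get_contact_force()
    if abs(m[2])>4 or np.linalg.norm(f)>50: print("stop"); break
E
```

```text
8 [480.76 164.46 206.97] yaw 141.47 [-0.4  0.4  1.1] [ 0.15  0.04 -0.19] 15.69 14.4
15 [480.67 164.38 206.59] yaw 134.57 [-0.1  1.7  2.2] [ 0.25 -0.03 -0.21] 15.97 14.3
22.5 [480.59 164.26 205.89] yaw 127.12 [-0.6  1.9  4. ] [ 0.14  0.07 -0.13] 16.25 14.7
30 [480.6  164.18 205.27] yaw 119.65 [-0.6  0.5  5.5] [ 0.1   0.08 -0.15] 16.53 14.5
37.5 [480.61 164.19 204.7 ] yaw 112.16 [0.2 0.  6.3] [ 0.06  0.17 -0.06] 16.82 14.6
45 [480.7  164.22 204.18] yaw 104.67 [-0.9  0.3  7.4] [ 0.04  0.14 -0.  ] 17.1 14.8
52.5 [480.79 164.33 203.69] yaw 97.18 [-1.1  0.5  7.9] [0.02 0.14 0.04] 17.38 14.5
60 [480.9  164.39 203.33] yaw 89.68 [-1.2  0.7  8.5] [-0.01  0.19  0.04] 17.67 14.4
67.5 [480.96 164.4  203.37] yaw 82.18 [-0.9  0.1  8.6] [0.11 0.15 0.02] 17.95 14.8
72 [480.96 164.42 203.34] yaw 77.69 [0.2 1.2 8.3] [0.04 0.14 0.16] 18.2 14.5
75 [480.73 164.51 203.27] yaw 74.74 [-0.1 -0.4  8.3] [0.05 0.24 0.36] 18.45 14.3
77 [480.4  164.62 203.22] yaw 72.83 [-1.9 -0.2  8.7] [0.12 0.48 0.87] 18.7 14.7
```

```bash
python3 - <<'E'
from h import *
for a in(79,81,83):
    manip.move_straight((480.4,164.0,202.4),down(149.3-a),vel=40)
    r=Ro.from_quat(manip.get_tcp_rot()).as_matrix()[:,0]; m=manip.get_moment()
    print(a,np.round(manip.get_tcp_pos(),2),round(np.degrees(np.arctan2(r[1],r[0])),2),np.round(m,2),np.round(manip.get_contact_force(),1))
    if m[2]>2.2: break
# let go gently
manip.move_straight((480.4,164.0,202.6),down(149.3-77),vel=40)
print(manip.get_moment(),manip.get_contact_force())
manip.command_gripper(60); 
manip.move_straight((480.4,164.0,300),vel=200)
# view
c=imaging.get_calibration("top"); p,d=imaging.get_image("top"); P=cloud(d,c)
Q=sel(P,(480.5,164),70,190,225); 
if len(Q): print("top bar",pca(Q),np.median(Q[:,2]))
manip.move_pose((480.5+50*np.cos(np.radians(72.3))-90,164-20,400),down(149.3))
c=imaging.get_calibration("wrist"); p,d=imaging.get_image("wrist"); P=cloud(d,c); cv2.imwrite("pics/w4.png",p)
Q=sel(P,(480.5,164),70,206,225); print("bar",pca(Q),np.median(Q[:,2]))
Q=sel(P,(480.5,164),78,165,185); print("flange",np.median(Q[:,2]))
K=sel(P,(493.4,305.8),35,190,225); print("knob",len(K),"top",K[K[:,2]>210].mean(0),pca(K[K[:,2]>210]),K[:,2].max())
print(manip.get_t())
E
```

```text
79 [480.37 164.68 203.17] 70.92 [-0.12  0.55  1.55] [-1.9 -0.1 10.9]
81 [480.34 164.69 203.18] 68.99 [-0.14  0.61  2.06] [-1.6 -0.7 10.8]
83 [480.32 164.71 203.21] 67.05 [-0.22  0.51  2.55] [-2.  -0.3 10.8]
[0.02045398 0.56898247 0.84778851] [-2.12511117  0.46054526  9.52380638]
top bar ((475.59228515625, 144.67938232421875), (63.81999969482422, 18.487163543701172), np.float32(75.40478)) 216.4930856399776
bar ((480.3937683105469, 165.72097778320312), (109.18272399902344, 18.378995895385742), np.float32(74.95219)) 216.83882050254465
flange 175.20131308923484
knob 261 top [492.70903567 304.51418467 214.27004711] ((493.3022155761719, 304.78778076171875), (15.754070281982422, 17.348491668701172), np.float32(-20.045916)) 216.63452105819263
22.3083
```

View pics/w4.png

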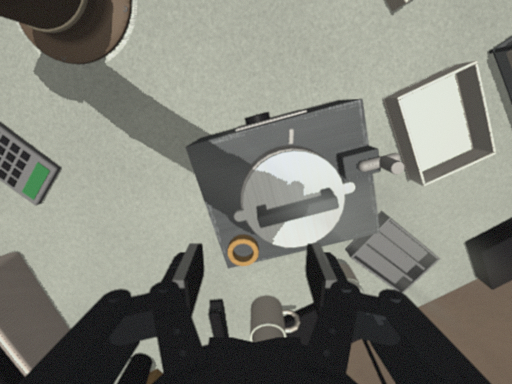

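The lid is seated with its bar at 75.0° against 74.3° for the safe's y axis, so it is home. In the picture the bar runs from (257,215) to (337,197), and the knob is clear at (397,165). Now the bolt.

```bash
python3 - <<'E'
from h import *
o=down(74.3); u=np.array([-np.cos(np.radians(74.3)),-np.sin(np.radians(74.3))]); K=np.array([493.4,305.5])
def st(a): print(a,np.round(manip.get_tcp_pos(),2),np.round(manip.get_contact_force(),1),np.round(manip.get_moment(),2),round(manip.get_gripper_width(),1),round(manip.get_t(),2))
manip.command_gripper(50,40)
manip.move_pose((*K,270),o); manip.move_straight((*K,199),o,vel=80); st("down")
manip.command_gripper(5,40); st("grip")
for s in(5,10,15,20,23,25,26,27,28,29):
    manip.move_straight((*(K+u*s),199),o,vel=40); st(s)
    if np.hypot(*manip.get_contact_force()[:2])>18: break
E
```

```text
down [493.59 305.84 199.49] [0.  1.  0.5] [-0.01  0.03  0.03] 49.8 25.21
grip [493.15 305.88 199.56] [-2.3 -0.2  5.6] [-0.08  0.61 -0.01] 15.5 25.62
5 [491.85 301.15 199.55] [-2.   1.7  5.6] [0.38 0.54 0.03] 15.6 25.9
10 [490.4  295.99 199.52] [-2.4  2.1  5.9] [0.39 0.56 0.04] 15.6 26.18
15 [489.03 290.89 199.52] [-3.2  1.6  7.3] [0.35 0.65 0.01] 15.8 26.45
20 [487.61 285.94 199.49] [-3.   1.6  7.7] [0.35 0.79 0.05] 15.7 26.73
23 [486.8  283.18 199.52] [-3.5  3.2  7.1] [0.46 0.78 0.03] 15.3 26.98
25 [486.33 281.39 199.51] [-3.   2.7  7.2] [0.56 0.65 0.06] 15.3 27.23
26 [486.15 280.81 199.55] [-2.9  3.8  6.5] [ 0.83  0.57 -0.  ] 15.5 27.48
27 [486.11 280.74 199.63] [-0.7  7.4  4.2] [1.42 0.27 0.  ] 14.9 27.73
28 [486.04 280.64 199.69] [0.2 9.2 0.6] [ 2.05 -0.12 -0.02] 15.0 27.98
29 [486.02 280.53 199.75] [ 1.8 12.1  0.5] [ 2.58 -0.36 -0.03] 15.4 28.23
```

```bash
python3 - <<'E'
from h import *
u=np.array([-np.cos(np.radians(74.3)),-np.sin(np.radians(74.3))]); K=np.array([493.4,305.5])
manip.move_straight((*(K+u*26.5),199),vel=40)
manip.command_gripper(50)
manip.move_straight((*(K+u*26.5),300),vel=150)
manip.move_pose((440,140,400),down(149.3))
c=imaging.get_calibration("wrist"); p,d=imaging.get_image("wrist"); P=cloud(d,c); cv2.imwrite("pics/w5.png",p)
Q=sel(P,(480.5,164),70,206,225); print("bar",pca(Q),np.median(Q[:,2]))
Q=sel(P,(486,280),30,210,225); print("knob",pca(Q),len(Q))
print("tape",sel(P,(535,46),45,140,150).mean(0),manip.get_contact_force(),manip.get_t())
E
```

```text
bar ((480.7235107421875, 165.24310302734375), (108.60405731201172, 18.42449951171875), np.float32(74.90426)) 216.85590697134876
knob ((486.2405090332031, 280.1973571777344), (16.060338973999023, 17.44575309753418), np.float32(-10.740957)) 164
tape [528.93979667  46.82203773 144.90608267] [-0.11738518  0.29893779  0.89918978] 31.2083
```

View pics/w5.png

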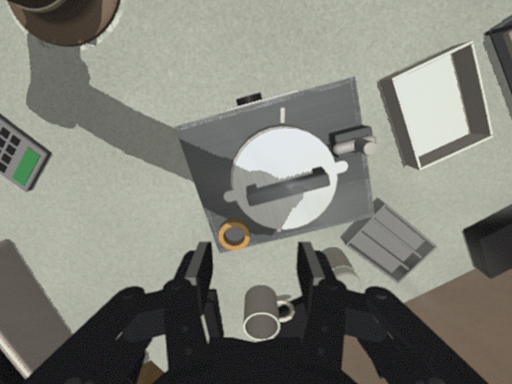

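The bolt is in beside the lug: the knob is now at (370,147) and the lug at (342,167). The lid is home, the tape hasn't moved, and the gripper is clear. Handing in.

```bash
python3 -c "
from bench import manip
print(manip.job_done())"
```

```text
the job is handed in; nothing more can be done
None
```

I closed and locked the safe and handed the job in at about 31 s. The lid is home at its stops and pulled down on the seal, the bolt is in about 26 mm behind the lug, and the gripper is clear; I re-measured only the tape among the other items, and it hadn't moved.

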